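Find the flush catch and open the label dispenser

ROBOT

A 6-joint arm with a two-finger parallel gripper is mounted at the origin on the work surface. World frame = base frame: x ahead of the robot, y to its left, z up, the work surface at z = 0. Lengths are in mm, angles in rad, forces in N, time in s.
With the tool pointing down it reaches from about 275 to 750 mm from the base axis. Payload 10.2 kg.
Tool frame: the origin (TCP) lies at the very end of the fingers, on their centre line; the grasp point (between the pads) lies 19 mm behind it; x points along the fingers, z is the direction in which the jaws open and shut, and the axes are right-handed (so a half turn about x gives the same grasp; the last joint's range is limited). The gripper opens to 88 mm and grips with 3 to 60 N. Pads are 18 mm wide; open, the fingers measure 123 mm over their backs; the gripper's body (75 mm by 187 mm) begins 45 mm behind the grasp point.
Start: joints at [-1.445, 0.313, 1.498, -0, 1.331, -0.223], TCP at [179.417, -493.397, 238.72] pointing down, gripper open.
Joint ranges: [-2.94, 2.94], [-0.97, 2.17], [0.19, 2.56], [-1.23, 4.37], [0.02, 3.11], [-2.88, 2.88]. Speed limits (rad/s): [2.39, 2.39, 3.01, 3.14, 3.14, 3.14].

INTERFACE

Orientations are given as a unit quaternion [w, x, y, z].
In Python, from station import r, viewer, order gives the robot as it stands.
- The arm moves only by the tool play_rows, never from a script. Its argument "plan" is a list of rows, each a list of 3 entries, a list of its own where there are three numbers: the closure, from 0 (fully open) to 1 (shut), then the shift along the world's x, y, z in cm, then the turn, a rotation vector about the world's x, y, z in rad. A call has 1 to 5 rows; each row is the pose to reach, as a shift and turn from the pose measured when the call began; what a row does not reach only later rows make up. A row lasts 1/10 s, in which the tool goes at most 50 mm and 8.59 degrees, less where a joint would pass 70% of its speed; a pose out of reach is approached as far as the arm can. A call with a gripper value outside its range is refused whole. The fingers move at their own pace and stop on an object; "newtons" is the grip in N (left out, the last holds). Time passes only in rows, so rows that repeat a pose let the fingers close. It gives the time, the measured TCP pose, the force and the opening at its end, in the units of the state.
- r.sense(): the state, without advancing time (a new reading comes with each control period).
- viewer.camera(name): name is "scene" or "top"; returns a dict with "color" (480x640x3 uint8, blue, green, red), "depth" (480x640 float32, mm along the optical axis (not along the pixel's ray), 0 where there is no reading), "K" (3x3 intrinsics, pixels), "k1" (the pictures are not rectified: a ray, as slopes to the right and down, at radius r is drawn at 1 + k1 r^2 times it, then the intrinsics apply), "T" (4x4, takes a point from camera to world coordinates). Camera axes: x right, y down, z forward; pixel columns grow to the right and rows downward; lengths in mm; the calibration is good to about 2 mm. A picture is of the moment at which its call begins.
- order.finish_job(): hands the job in, once; it reports no verdict.
The state is a dict: "time_s": time; "qpos": joint angles; "dq": joint speeds; "tau": joint torques, N m; "position": TCP position; "ee_rot": TCP orientation; "contact_force": force on the tool from outside, world axes, zero at the start; "ft_torque": the same for the moment, N m; "grip_width": finger opening in mm.
Only numpy, scipy, OpenCV 4.12 (cv2) and the standard library are available. Lean on these libraries where they do the work, as an engineer would, in place of code of your own. Each camera call takes 0.05 s, during which the arm holds its last target. There are 200 camera calls.

TASK

The green lid of the label dispenser on the parcel counter is opened by a flush catch hidden somewhere along the flat grey panel in front of it. Feel across the panel with the fingertips until you find the catch, press it fully home so that the lid rises, and come away. Do not touch the lid itself, and leave the tape roll, the note block and the small carton where they stand.

Things in the scene. Friction and masses are not known exactly. Their poses are not given: they have to be found in the camera images.
- unit: The label dispenser, a fixed white housing 250 (x) x 440 (y) x 70 mm high. Origin: centre of its underside, on the counter; x points from the panel (robot side) to the lid, y along the panel, z up. The green lid, 111 (x) x 240 (y) mm, covers the rear half flush with the top; it is hinged along its far edge (unit x = +112 mm), so its near edge rises.
- panel_mid (a point): Centre of the surface of the flat grey panel (unit x = -70, y = 0, z = 67 mm); axes as the unit's. The panel is level and rigid, 64 (x) x 200 (y) mm, 3 mm below the white housing around it. The catch's centre lies on the panel's long centreline, anywhere within 55 mm of this point towards -y or +y, different in each run.
- catch (a joint): How far the catch is pressed straight down: 0 at start, 0.006 m fully home (hard stop). It resists with 4 to 6 N and stays where it is left. The catch is a key 39 (x) x 45 (y) mm, grey like the panel, in an opening 42 (x) x 48 (y) mm, its top sunk 2 mm below the panel: only a thin gap and the step show it. Shut fingertips fit the opening. Pressing the plain panel leaves this at 0.
- lid (a joint): Opening angle of the lid (rad): 0 shut, about 0.45 with the catch fully home. A link from the catch lifts the lid, 0.075 rad for each mm of catch travel, and holds it there.
- lid_edge (a point): Middle of the rim of the housing at the lid's near edge, on top of the unit, 70 mm beyond the panel's centreline; the open lid's near edge rises about 48 mm above here. It does not move with the lid.
- tape: A loose roll of clear tape standing flat on one end of the housing's front band, beside the panel: outside diameter 80 mm, 46 mm high. Origin at the centre of its underside. A bystander.
- notes: A loose yellow block of notes, 50 x 50 x 25 mm high, on the other end of the front band. Origin at the centre of its underside. A bystander.
- carton: A loose small carton with a green band on the counter to the left of the dispenser, 120 x 90 x 70 mm high. Origin at the centre of its underside. A bystander.

How it is judged:
By the outcome, as a careful person would: the job done as asked, in the order asked, and still so for the second after the job is handed in, with the robot touching nothing.
It also fails if it takes over 48 s, if anything falls off the work surface, if the arm or the gripper's body presses on something with over 40 N, if the wrist force passes 120 N, or if a joint passes its speed limit or range.

## Working session

There is one attempt and no reset: what is moved stays moved. The work goes in short steps, Python scripts to look and compute and a tool call to move; the robot and the scene stay as the last step left them, time stands still between calls to the robot, and variables do not carry over. Pictures are saved under pics/ and viewed, about 8 in all and at most 12, crops included, and the job is handed in when it is done.

Besides the shell and the picture viewer there is one more tool, called after ">>>" in YAML: its name, and indented under it one key for each argument. play_rows: Moves the arm, as the interface text tells. Its arguments: {"type":"object","properties":{"plan":{"type":"array","items":{"type":"array"}},"newtons":{"type":"number"}},"required":["plan"]}

```bash
mkdir -p pics
python3 - <<'E'
from station import r,viewer
import cv2,numpy as np,pickle
d={}
for n in("scene","top"):
    d[n]=viewer.camera(n); cv2.imwrite(f"pics/{n}0.png",d[n]["color"])
    print(n,d[n]["K"].tolist(),d[n]["k1"],np.round(d[n]["T"],3).tolist())
pickle.dump(d,open("d0.pkl","wb"))
s=r.sense();print(s)
E
```

```text
scene [[487.01681227700925, 0.0, 324.3685018397073], [0.0, 487.01681227700925, 237.0232075787119], [0.0, 0.0, 1.0]] -0.05836979807585046 [[-0.091, 0.565, -0.82, 1335.958], [0.996, 0.046, -0.079, 231.318], [-0.007, -0.824, -0.567, 591.612], [0.0, 0.0, 0.0, 1.0]]
top [[472.51237219004986, 0.0, 326.78585849995983], [0.0, 472.51237219004986, 236.91454459489768], [0.0, 0.0, 1.0]] -0.03645168064788918 [[-0.019, -0.995, 0.094, 527.246], [-1.0, 0.017, -0.023, 178.925], [0.022, -0.094, -0.995, 1041.972], [0.0, 0.0, 0.0, 1.0]]
{'time_s': 0.1, 'qpos': array([-1.44539880e+00,  3.13403594e-01,  1.49837237e+00,  2.98809831e-05,
        1.33099956e+00, -2.23405630e-01]), 'dq': array([-0.00031235, -0.00027678, -0.00145655,  0.00073494,  0.00030159,
       -0.00124268]), 'tau': array([ 3.31143106e-03, -4.02808249e+01, -2.52647334e+01,  6.95799873e-02,
        3.41474544e-02, -3.87986893e-05]), 'position': array([ 179.39502114, -493.16098116,  238.20917601]), 'ee_rot': array([ 0.57889987,  0.40597459,  0.57944642, -0.40534112]), 'contact_force': array([ 0.73182569, -0.45992411,  0.0146217 ]), 'ft_torque': array([-0.01443476, -0.04050185, -0.00730921]), 'grip_width': 88.3125451973208}
```

View pics/top0.png

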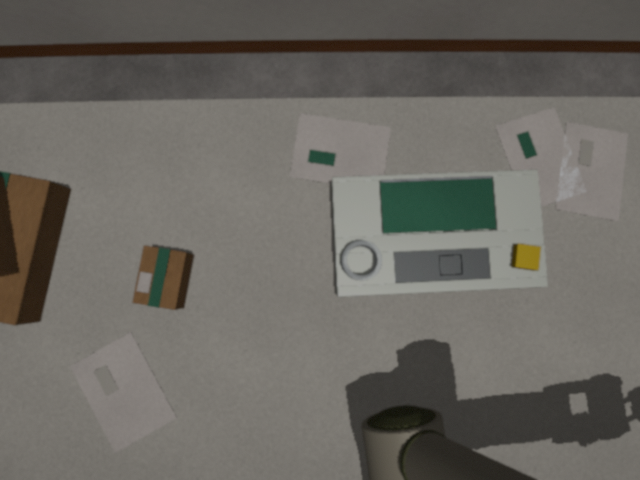

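View pics/scene0.png

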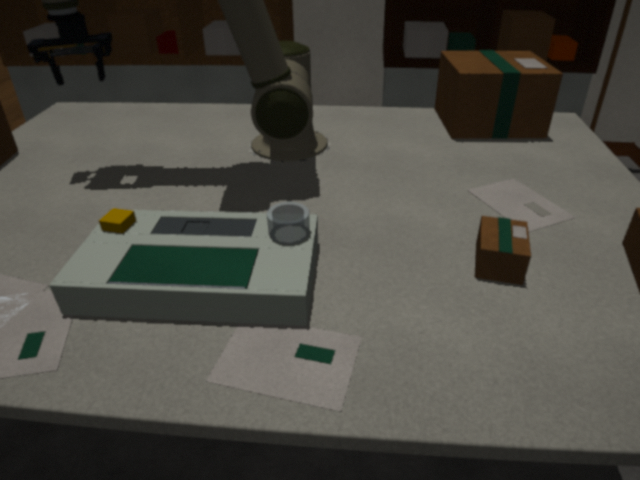

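Top view: the panel is at about (395–490, 250–282), with a faint square (the likely catch) at about (451,265). The tape is at (359,259), the notes at (527,257) and the lid at (380–496, 178–233). The scene view shows the same outline at (195,226).

```bash
cat > h.py <<'E'
import numpy as np,cv2
from scipy.spatial.transform import Rotation as R
def ray(c,uv,z):
    uv=np.array(uv,float).reshape(-1,1,2)
    s=cv2.undistortPoints(uv,np.array(c["K"]),np.array([c["k1"],0,0,0,0.]))[:,0]
    T=np.array(c["T"]);d=np.c_[s,np.ones(len(s))]@T[:3,:3].T
    return T[:3,3]+d*((z-T[2,3])/d[:,2])[:,None]
E
python3 - <<'E'
from h import *
import pickle
d=pickle.load(open("d0.pkl","rb"));c=d["top"];im=c["color"]
hsv=cv2.cvtColor(im,cv2.COLOR_BGR2HSV)
def box(m,roi,z,n):
    k=np.zeros_like(m);x0,y0,x1,y1=roi;k[y0:y1,x0:x1]=m[y0:y1,x0:x1]
    cs,_=cv2.findContours(k,cv2.RETR_EXTERNAL,cv2.CHAIN_APPROX_NONE)
    ct=max(cs,key=cv2.contourArea);P=ray(c,ct.reshape(-1,2),z)[:,:2].astype(np.float32)
    print(n,[np.round(v,2) for v in cv2.minAreaRect(P)])
box(cv2.inRange(hsv,(40,80,30),(95,255,255)),(370,165,510,245),70,"lid")
box(cv2.inRange(hsv,(15,120,60),(35,255,255)),(500,235,550,280),95,"notes")
g=im[...,1]; print(g[265,385:500].tolist()); print(g[240:295,425].tolist(), g[245:290,451].tolist())
box(cv2.inRange(g,0,125),(388,243,496,288),67,"panel")
cv2.imwrite("pics/crop.png",cv2.resize(im[165:300,325:550],None,fx=3.5,fy=3.5,interpolation=cv2.INTER_CUBIC))
s=d["scene"]
print("catch top",ray(c,[[451,265]],66),"scene",ray(s,[[195,226]],66))
from station import r
q=r.sense()["ee_rot"];print(np.round(R.from_quat(np.roll(q,-1)).as_matrix(),3))
E
```

```text
lid [array([681.62, -77.86]), array([105.  , 236.12]), np.float64(1.38)]
notes [array([ 569.95, -247.86]), array([55.03, 48.13]), np.float64(80.84)]
[160, 160, 160, 160, 160, 160, 160, 159, 149, 125, 102, 93, 93, 93, 94, 95, 94, 93, 94, 93, 93, 92, 93, 93, 93, 93, 92, 93, 91, 92, 92, 92, 92, 92, 92, 92, 92, 90, 92, 91, 91, 90, 92, 91, 90, 90, 90, 90, 89, 90, 90, 89, 88, 83, 78, 84, 89, 89, 88, 90, 88, 87, 88, 88, 88, 87, 87, 87, 86, 88, 87, 87, 86, 87, 83, 75, 60, 66, 79, 85, 86, 86, 85, 84, 85, 85, 84, 84, 84, 83, 83, 84, 83, 84, 82, 83, 82, 83, 82, 82, 83, 83, 82, 85, 98, 125, 143, 150, 151, 151, 150, 151, 150, 151, 149]
[153, 152, 153, 152, 154, 153, 154, 155, 151, 142, 121, 99, 89, 89, 89, 90, 90, 90, 89, 90, 89, 90, 90, 90, 91, 91, 90, 91, 91, 92, 92, 92, 92, 93, 92, 92, 92, 92, 93, 93, 95, 109, 135, 150, 154, 155, 156, 155, 156, 157, 156, 150, 136, 121, 117] [152, 153, 151, 139, 117, 95, 86, 86, 81, 71, 67, 75, 83, 86, 87, 86, 87, 87, 86, 86, 87, 87, 88, 86, 88, 87, 88, 88, 82, 74, 77, 85, 88, 89, 98, 118, 139, 151, 152, 153, 153, 153, 154, 154, 153]
panel [array([557.29, -82.53]), array([ 65.8 , 201.48]), np.float64(1.42)]
catch top [[ 556.32109998 -101.24516445   66.        ]] scene [[ 558.34684677 -101.18920821   66.        ]]
[[-0.     0.94   0.342]
 [ 0.001  0.342 -0.94 ]
 [-1.     0.    -0.001]]
```

View pics/crop.png

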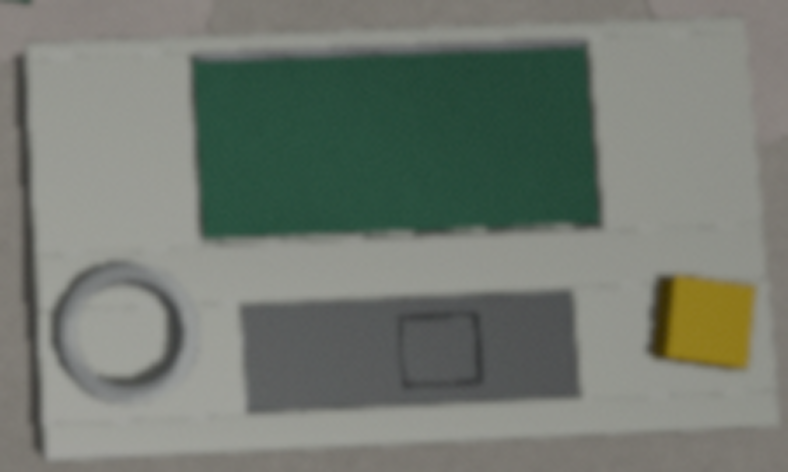

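The catch is at about (557,-100), at unit yaw of about +0.03. I'll go above the plain panel beside it first, fingers shut and jaw axis along the panel.

>>> play_rows:
  plan:
    - [1, [3.5, 4, 0], [0, 0, -0.06]]
    - [1, [7, 8, 0], [0, 0, -0.13]]
    - [1, [10.5, 12, 0], [0, 0, -0.19]]
    - [1, [14, 16, 0], [0, 0, -0.25]]
    - [1, [17.5, 20, 0], [0, 0, -0.32]]
  newtons: 20

```text
time_s: 0.6
position: [344.8, -303.4, 238.1]
ee_rot: [0.506, 0.494, 0.507, -0.493]
contact_force: [1.0, -1.3, 0.8]
grip_width: 50.1
```

>>> play_rows:
  plan:
    - [1, [4, 5, 0], [0, 0, 0]]
    - [1, [8, 10, 0], [0, 0, 0]]
    - [1, [12, 15, 0], [0, 0, 0]]
    - [1, [16.5, 20, 0], [0, 0, 0]]
    - [1, [21.2, 25.3, -5], [0, 0, 0]]

```text
time_s: 1.1
position: [502.5, -112.9, 221.8]
ee_rot: [0.508, 0.494, 0.506, -0.493]
contact_force: [0.2, -1.3, -0.3]
grip_width: 10.3
```

>>> play_rows:
  plan:
    - [1, [0, 0, -4], [0, 0, 0]]
    - [1, [0, 0, -4], [0, 0, 0]]
    - [1, [0, 0, -4], [0, 0, 0]]

```text
time_s: 1.4
position: [502.2, -113.2, 182.3]
ee_rot: [0.507, 0.494, 0.506, -0.493]
contact_force: [0.3, -0.6, 1.1]
grip_width: 0.3
```

>>> play_rows:
  plan:
    - [1, [2.7, 3.2, -2], [0, 0, 0]]
    - [1, [5.5, 6.3, -5], [0, 0, 0]]
    - [1, [5.5, 6.3, -9], [0, 0, 0]]
    - [1, [5.5, 6.3, -9], [0, 0, 0]]
    - [1, [5.5, 6.3, -9], [0, 0, 0]]

```text
time_s: 1.9
position: [557.7, -51.5, 94.5]
ee_rot: [0.507, 0.495, 0.505, -0.493]
contact_force: [0.4, -0.2, 1.0]
grip_width: 0.3
```

Run:
```python
from h import *
from station import r,viewer
s=r.sense();print(s["position"],s["contact_force"],s["grip_width"]);print(np.round(R.from_quat(np.roll(s["ee_rot"],-1)).as_matrix(),3))
a=viewer.camera("scene")["color"];b=viewer.camera("top")["color"]
f=lambda i:cv2.resize(i,(400,500),interpolation=cv2.INTER_CUBIC)
cv2.imwrite("pics/near.png",np.hstack([f(a[130:330,90:330]),f(b[150:310,325:560])]))
```

```text
[557.68990882 -51.5434082   94.45121685] [ 0.42930031 -0.16278779  1.0462506 ] 0.26928237754040846
[[ 0.004  1.     0.024]
 [-0.001  0.024 -1.   ]
 [-1.     0.004  0.001]]
```

View pics/near.png

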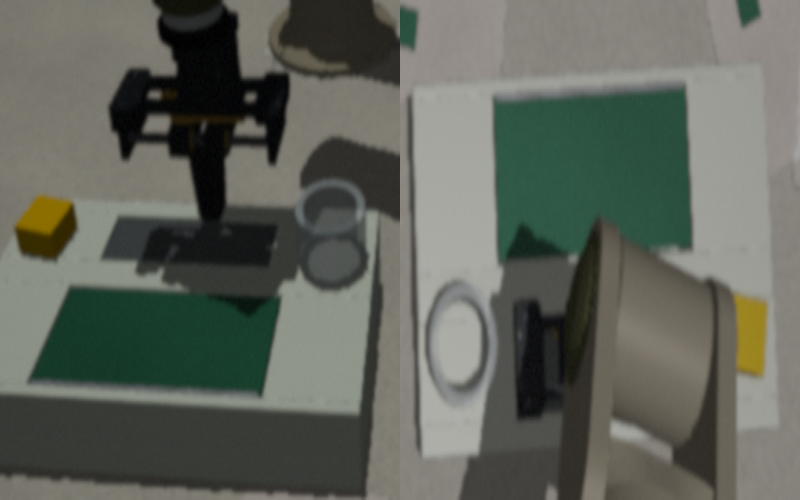

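The shut fingertips hover over the plain part of the panel, and the gripper clears the tape roll. Now I'll feel downward.

>>> play_rows:
  plan:
    - [1, [0, 0, -1], [0, 0, 0]]
    - [1, [0, 0, -2], [0, 0, 0]]
    - [1, [0, 0, -2.2], [0, 0, 0]]
    - [1, [0, 0, -2.2], [0, 0, 0]]
    - [1, [0, 0, -2.2], [0, 0, 0]]

```text
time_s: 2.5
position: [558.3, -51.6, 73.4]
ee_rot: [0.508, 0.495, 0.504, -0.493]
contact_force: [0.5, 0.6, -0.2]
grip_width: 0.4
```

>>> play_rows:
  plan:
    - [1, [0, 0, -0.2], [0, 0, 0]]
    - [1, [0, 0, -0.4], [0, 0, 0]]
    - [1, [0, 0, -0.5], [0, 0, 0]]
    - [1, [0, 0, -0.6], [0, 0, 0]]

```text
time_s: 2.9
position: [558.3, -51.6, 67.4]
ee_rot: [0.508, 0.495, 0.504, -0.493]
contact_force: [-3.5, 1.7, 11.8]
grip_width: 0.5
```

Plain panel felt at z≈67.4. I'll slide lightly toward -y.

>>> play_rows:
  plan:
    - [1, [0, -0.5, -0.05], [0, 0, 0]]
    - [1, [0, -1.0, -0.05], [0, 0, 0]]
    - [1, [0, -1.5, -0.05], [0, 0, 0]]
    - [1, [0, -2.0, -0.05], [0, 0, 0]]
    - [1, [0, -2.5, -0.05], [0, 0, 0]]

```text
time_s: 3.4
position: [558.6, -76.6, 67.4]
ee_rot: [0.508, 0.496, 0.504, -0.492]
contact_force: [0.4, 4.6, 5.4]
grip_width: 0.1
```

>>> play_rows:
  plan:
    - [1, [0, -0.4, -0.07], [0, 0, 0]]
    - [1, [0, -0.8, -0.07], [0, 0, 0]]
    - [1, [0, -1.2, -0.07], [0, 0, 0]]
    - [1, [0, -1.6, -0.07], [0, 0, 0]]

```text
time_s: 3.8
position: [558.5, -93.0, 66.5]
ee_rot: [0.508, 0.495, 0.504, -0.492]
contact_force: [0.5, -1.1, 0.1]
grip_width: 0.5
```

The fingertips are past the edge: z is 66.5, below the panel, with no force. I'll centre and press.

>>> play_rows:
  plan:
    - [1, [0, -0.4, 0], [0, 0, 0]]
    - [1, [0, -0.7, 0], [0, 0, 0]]
    - [1, [0, -0.7, -0.1], [0, 0, 0]]
    - [1, [0, -0.7, -0.2], [0, 0, 0]]
    - [1, [0, -0.7, -0.25], [0, 0, 0]]

```text
time_s: 4.3
position: [558.6, -100.3, 64.2]
ee_rot: [0.509, 0.495, 0.504, -0.492]
contact_force: [-2.0, -2.0, 3.9]
grip_width: 0.6
```

>>> play_rows:
  plan:
    - [1, [0, 0, -0.15], [0, 0, 0]]
    - [1, [0, 0, -0.25], [0, 0, 0]]
    - [1, [0, 0, -0.35], [0, 0, 0]]
    - [1, [0, 0, -0.4], [0, 0, 0]]

```text
time_s: 4.7
position: [558.7, -100.3, 60.2]
ee_rot: [0.509, 0.495, 0.504, -0.492]
contact_force: [-1.9, -2.9, 4.1]
grip_width: 0.4
```

The catch is moving at about 4 N. I'll continue to the hard stop, expected at about 59.4.

>>> play_rows:
  plan:
    - [1, [0, 0, -0.1], [0, 0, 0]]
    - [1, [0, 0, -0.2], [0, 0, 0]]
    - [1, [0, 0, -0.25], [0, 0, 0]]
    - [1, [0, 0, -0.25], [0, 0, 0]]

```text
time_s: 5.1
position: [558.7, -100.3, 59.3]
ee_rot: [0.509, 0.495, 0.503, -0.492]
contact_force: [-8.4, -0.1, 19.4]
grip_width: 0.0
```

Hard stop at 59.3 mm with 19 N. I'll withdraw straight up, then away from the lid.

>>> play_rows:
  plan:
    - [1, [0, 0, 0.5], [0, 0, 0]]
    - [1, [0, 0, 2], [0, 0, 0]]
    - [1, [0, 0, 5], [0, 0, 0]]
    - [1, [0, 0, 9], [0, 0, 0]]
    - [1, [0, 0, 13], [0, 0, 0]]

```text
time_s: 5.6
position: [558.4, -99.8, 190.1]
ee_rot: [0.508, 0.495, 0.504, -0.492]
contact_force: [0.3, -0.2, -0.1]
grip_width: 0.7
```

>>> play_rows:
  plan:
    - [1, [-3, -3, 1], [0, 0, 0]]
    - [1, [-6, -6, 2], [0, 0, 0]]
    - [1, [-9, -9, 2], [0, 0, 0]]
    - [1, [-13, -13, 2], [0, 0, 0]]
    - [1, [-17, -17, 2], [0, 0, 0]]

```text
time_s: 6.1
position: [396.4, -261.0, 209.8]
ee_rot: [0.508, 0.495, 0.504, -0.492]
contact_force: [0.7, -0.2, 1.5]
grip_width: 0.3
```

>>> play_rows:
  plan:
    - [1, [-2, -4, 0], [0, 0, 0]]
    - [1, [-2, -6, 0], [0, 0, 0]]
    - [1, [-2, -6, 0], [0, 0, 0]]
    - [1, [-2, -6, 0], [0, 0, 0]]

```text
time_s: 6.5
position: [376.6, -320.4, 209.4]
ee_rot: [0.508, 0.496, 0.505, -0.492]
contact_force: [0.3, 0.8, -1.2]
grip_width: 0.7
```

Run:
```python
from h import *
from station import r,viewer
s=r.sense();print(s["position"],s["contact_force"])
a=viewer.camera("scene");b=viewer.camera("top")
f=lambda i:cv2.resize(i,(400,500),interpolation=cv2.INTER_CUBIC)
cv2.imwrite("pics/end.png",np.hstack([f(a["color"][130:330,50:330]),f(b["color"][150:310,320:560])]))
import pickle
d0=pickle.load(open("d0.pkl","rb"))
for n,c in(("0",d0["top"]),("1",b)):
    D=c["depth"];g=np.argwhere(np.ones_like(D[165:245,370:510]))
    def W(u,v):
        T=np.array(c["T"]);q=cv2.undistortPoints(np.array([[[float(u),v]]]),np.array(c["K"]),np.array([c["k1"],0,0,0,0.]))[0,0]
        return T[:3,:3]@(np.array([q[0],q[1],1])*D[v,u])+T[:3,3]
    print(n,"lid col",[np.round(W(438,v)[[0,2]]).tolist() for v in (185,200,215,225,230,240)],"catch",np.median([W(450+i,265+j)[2] for i in range(-5,6) for j in range(-5,6)]))
    h=cv2.inRange(cv2.cvtColor(c["color"],cv2.COLOR_BGR2HSV),(15,120,60),(35,255,255))[235:280,500:550]
    print("notes px",np.argwhere(h).mean(0))
```

```text
[ 376.5613458  -320.37811745  209.35914139] [ 0.31223037  0.78567923 -1.16450854]
0 lid col [[725.0, 67.0], [693.0, 68.0], [661.0, 69.0], [640.0, 68.0], [630.0, 70.0], [609.0, 69.0]] catch 64.40104195807646
notes px [21.58833333 26.10833333]
1 lid col [[724.0, 75.0], [689.0, 92.0], [656.0, 109.0], [645.0, 31.0], [634.0, 28.0], [608.0, 72.0]] catch 58.63225649269634
notes px [21.52504039 25.71728595]
```

View pics/end.png

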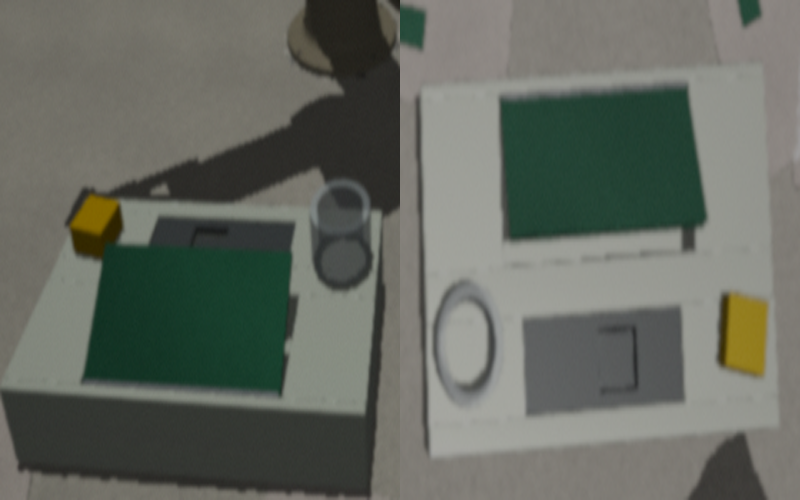

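The picture shows the lid raised (slope about 0.46 rad), the catch about 6 mm lower, and the notes and tape unmoved.

```bash
python3 -c "
from station import order
print(order.finish_job())"
```

```text
the job is handed in; nothing more can be done
None
```

The lid is open: I found the catch by feel, pressed it fully home, and moved the arm clear. I've handed the job in.

- **Finding the catch:** The cameras showed a faint square outline about 18 mm towards -y from the panel's centre. I touched the plain panel beside it (z about 67.4 mm) and slid across until the shut fingertips dropped in at that spot.
- **Pressing it:** The catch gave way at about 4 N and reached its hard stop at tool height 59.3 mm with 19 N, well under the force limits. Then I came straight up and away, finishing at about 6.5 s.
- **Final checks:** Camera depth shows the catch about 6 mm lower (64.4 to 58.6 mm). The lid slopes at about 0.46 rad, against the expected 0.45. The yellow notes moved less than half a pixel in the top view, and the tape looks unmoved. The arm is clear of everything, and its force reading is near zero.
- **Not checked:** I did not re-measure the carton. It stands well to the left, away from the arm's path. No check failed or disagreed.

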